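# Shift the shaker's range lever into the blue slot

## Robot

A 6-joint arm with a two-finger parallel gripper is mounted at the origin on a cart in front of the work surface, level with it; the furniture and walls round the work are solid. World frame = base frame: x ahead of the robot, y to its left, z up, the work surface at z = 0. Lengths are in m, angles in rad, forces in N, time in s.
With the tool pointing down it reaches from about 0.325 to 1 m from the base axis. Payload 5.1 kg.
Tool frame: the origin (TCP) lies midway between the tips of the shut fingers; the grasp point (between the pads) lies 19 mm behind it; z points along the fingers, y is the direction in which the jaws open and shut (so a half turn about z gives the same grasp; the last joint's range is limited). The gripper opens to 85 mm and grips with 20 to 120 N. Pads are 22 mm wide; open, the fingers measure 114 mm over their backs; the gripper's body (76 mm by 85 mm) begins 54 mm behind the grasp point. The pads swing forward as they close: fully open they stand 13 mm farther back than shut.
Start: joints at [1.061, 0.124, 1.65, -0, 1.367, -0.083], TCP at [0.269, 0.592, 0.231] pointing down, gripper open.
Joint ranges: [-2.61, 2.61], [-1.02, 2.33], [0.03, 2.71], [-1.35, 4.49], [0.32, 2.68], [-2.91, 2.91]. Speed limits (rad/s): [2.57, 2.57, 3.14, 3.14, 3.14, 3.14].

## Interface

Orientations are given as a rotation vector (axis times angle).
In Python, from rig import readout, capture, camera_model, bot gives the robot as it stands.
- The arm moves only by the tool drive_tool, never from a script. Its argument "commands" is a list of rows, each an object of numbers: "x", "y", "z": the shift along the tool's x, y, z in cm; "spin": the turn about the tool's z in degrees; "jaw": the opening, from -1 (shut) to 1 (fully open), so that 0 is half open. In form: [{"x": .., "y": .., "z": .., "spin": .., "jaw": ..}, ...]. A call has 1 to 10 rows; each row shifts and turns the pose as measured when the row begins, along the tool's axes as they then stand; what a row does not reach is not made up. A row lasts 1/8 s, in which the tool goes at most 62.5 mm and 10.7 degrees, less where a joint would pass 70% of its speed; a pose out of reach is approached as far as the arm can. A call with a gripper value outside its range is refused whole. The fingers move at their own pace and stop on an object; "grip_force" is the grip in N (left out, the last holds). Time passes only in rows, so rows that do not move let the fingers close. It gives the time, the measured TCP pose, the force and the opening at its end, in the units of the state.
- readout.read_state(): the state, without advancing time (a new reading comes with each control period).
- capture(name): name is "side" or "top" or "wrist"; returns the picture (384x512x3 uint8, red, green, blue); there is no depth.
- camera_model(name): a dict with "fx", "fy", "cx", "cy" (pixels), "R" (3x3) and "t" (3): a world point X has camera coordinates R X + t; the wrist camera has in their place "mount" (4x4, takes a point from camera to tool coordinates, whose origin is the TCP and whose axes are the flange's). Camera axes: x right, y down, z forward; pixel columns grow to the right and rows downward; lengths in m; the calibration is good to about 2 mm. A picture is of the moment at which its call begins: read the wrist's pose just before it. camera_model takes no time and is no camera call.
- bot.sign_off(): hands the job in, once; it reports no verdict.
The state is a dict: "time": time; "joint_pos": joint angles; "dq": joint speeds; "tau": joint torques, N m; "position": TCP position; "tool_rot": TCP orientation; "contact_force": force on the tool from outside, world axes, zero at the start; "ft_torque": the same for the moment, N m; "opening": finger opening in m.
Only numpy, scipy, OpenCV 4.12 (cv2) and the standard library are available. Lean on these libraries where they do the work, as an engineer would, in place of code of your own. Each camera call takes 0.05 s, during which the arm holds its last target.

## Task

Put the bench shaker into its blue range before a run: with the fingertips, push the gear lever out of its parking notch, along the cross channel of the H-shaped gate and fully home into the slot beside the blue disc, without running it into any other coloured slot. Push the knob gently, do not grip it, and leave the vessels on the shaker and on the bench where they are. Leave the lever standing there untouched.

Things in the scene. Friction and masses are not known exactly. Their poses are not given: they have to be found in the camera images.
- shaker: White bench shaker, fixed, 160 mm wide, standing at different places, turned a little. Origin on the bench under the gate's centre; x points from the gate to the shaker's deck (roughly away from the robot), y left, z up. Gearbox with bare-metal gate plate 120 x 130 mm round the origin, plate top 85 mm above the bench; low deck behind at x +85 to +225 mm, its black mat 54 mm above the bench.
- gate: The slotted plate; same frame as the shaker. Cross channel along y through the centre, y -31 to +31 mm. From each end of it one slot leads away from the robot (+x) and one towards it (-x), centre lines y = +24 and -24 mm, ending at x = +25 or -25 mm. The parking notch (no disc) leads from the middle, y = 0, towards the robot to x = -25 mm. Channels 14 mm wide, lever stem 9 mm.
- knob (a point): Middle of the lever's black knob, 32 mm diameter, 56 mm long (slimmer below), about 155 mm above the bench. The lever tilts about a point 12.5 mm above the bench under the gate's centre, 142 mm from here. Knob travel: 40 mm out of the notch, 50 mm sideways, 40 mm into a slot. Starts in the notch. Friction only: 2 to 4 N at the knob moves it, no spring, it stays where left; it cannot be lifted.
- stem (a point): Point on the lever's axis at gate level, 70 mm from the pivot, about 81 mm above the bench; it tells where the lever is. Fully home in a slot it is 19 to 20 mm before or behind the cross channel's centre line, 20 to 21 mm short of the disc's centre.
- side_swing (a joint): Sideways tilt of the lever, rad: 0 in the middle, + to the shaker's left (+y). About +0.34 or -0.34 in the left or right slots.
- fore_swing (a joint): Tilt of the lever away from (+) or towards (-) the robot, rad: 0 in the cross channel, about +0.26 or -0.26 at the end of a slot, between -0.27 and -0.20 at the start.
- blue_disc: Flat blue enamel disc, 24 mm diameter, 1.5 mm thick, on the gate plate; origin at its centre, 85 mm above the bench. It marks the slot whose end it lies at, at (+-40, +-24) mm in the shaker's frame; which colour lies at which of the four slots changes.
- yellow_disc: Flat yellow enamel disc, 24 mm diameter, 1.5 mm thick, on the gate plate; origin at its centre, 85 mm above the bench. It marks the slot whose end it lies at, at (+-40, +-24) mm in the shaker's frame; which colour lies at which of the four slots changes.
- red_disc: Flat red enamel disc, 24 mm diameter, 1.5 mm thick, on the gate plate; origin at its centre, 85 mm above the bench. It marks the slot whose end it lies at, at (+-40, +-24) mm in the shaker's frame; which colour lies at which of the four slots changes.
- green_disc: Flat green enamel disc, 24 mm diameter, 1.5 mm thick, on the gate plate; origin at its centre, 85 mm above the bench. It marks the slot whose end it lies at, at (+-40, +-24) mm in the shaker's frame; which colour lies at which of the four slots changes.
- specimen_cup: Loose bystander: white specimen cup with red lid, 62 mm diameter, 68 mm high, standing on the left of the shaker's deck. Origin at the centre of its underside.
- petri_dish: Loose bystander: reddish petri dish, 92 mm diameter, 15 mm high, lying on the right of the shaker's deck. Origin at the centre of its underside.
- flask: Loose bystander: conical flask, 62 mm diameter, 102 mm high, on the bench to the left of the shaker. Origin at the centre of its underside.
- dropper: Loose bystander: brown dropper bottle, 34 mm diameter, 102 mm high, on the bench farther left. Origin at the centre of its underside.
- beaker: Loose bystander: clear beaker, 56 mm diameter, 70 mm high, on the bench to the right of the shaker. Origin at the centre of its underside.
- lever: The lever (stem and knob) as a  origin at its pivot, 12.5 mm above the bench under the gate's centre; z runs up along the stem to the knob, whose middle is at z = 142 mm and top at z = 164 mm. The ends of notch, channel and slots are hard stops: push slowly with 5 to 10 N; over 60 N would damage it.

How it is judged:
By the outcome, as a careful person would: the job done as asked, in the order asked, and still so for the second after the job is handed in, with the robot touching nothing.
It also fails if it takes over 48 s, if anything falls off the work surface, if the arm or the gripper's body presses on something with over 40 N, if the wrist force passes 120 N, or if a joint passes its speed limit or range.

## Working session

There is one attempt and no reset: what is moved stays moved. The work goes in short steps, Python scripts to look and compute and a tool call to move; the robot and the scene stay as the last step left them, time stands still between calls to the robot, and variables do not carry over. Pictures are saved under pics/ and viewed, and the job is handed in when it is done.

Besides the shell and the picture viewer there is one more tool, called after "Emit:" as name([rows], argument=value, ...), one row to a line, values as JSON. drive_tool: Moves the arm, as the interface text tells. Its arguments: {"type":"object","properties":{"commands":{"type":"array"},"grip_force":{"type":"number"}},"required":["commands"]}

```bash
mkdir -p pics; python3 - <<'E'
from rig import readout,capture,camera_model
import cv2,numpy as np
for n in ("top","side","wrist"):
    s=readout.read_state();im=capture(n);cv2.imwrite(f"pics/{n}0.png",im[:,:,::-1]);np.save(f"pics/{n}0.npy",im)
    m=camera_model(n);print(n,{k:np.round(np.array(v),3).tolist() for k,v in m.items()})
print(s)
E
```

```text
top {'fx': 417.218, 'fy': 417.218, 'cx': 256.456, 'cy': 188.55, 'R': [[0.017, -1.0, 0.016], [-0.998, -0.018, -0.061], [0.061, -0.015, -0.998]], 't': [-0.088, 0.536, 1.395]}
side {'fx': 368.927, 'fy': 368.927, 'cx': 252.797, 'cy': 194.859, 'R': [[0.62, -0.785, -0.011], [-0.417, -0.317, -0.852], [0.665, 0.533, -0.524]], 't': [-0.381, 0.321, 0.737]}
wrist {'fx': 312.831, 'fy': 312.831, 'cx': 255.654, 'cy': 192.089, 'mount': [[-0.0, -0.956, -0.294, 0.074], [1.0, -0.0, 0.0, 0.0], [-0.0, -0.294, 0.956, -0.143], [0.0, 0.0, 0.0, 1.0]]}
{'time': 0.1, 'joint_pos': array([ 1.06140168e+00,  1.24448225e-01,  1.65160452e+00, -3.04862663e-05,
        1.36752056e+00, -8.25993671e-02]), 'dq': array([ 0.00111294, -0.00112987, -0.0051042 ,  0.00029942, -0.00059416,
        0.00054131]), 'tau': array([ 5.67765510e-04, -4.24930930e+01, -3.66654503e+01, -1.13812698e-04,
        3.94106697e-03, -4.29817590e-06]), 'position': array([0.26881754, 0.59116351, 0.23013091]), 'tool_rot': array([-6.65205696e-01, -3.06979584e+00,  2.98905863e-03]), 'contact_force': array([-0.24875859,  0.18854248, -0.16684295]), 'ft_torque': array([0.0329413 , 0.00227826, 0.0575087 ]), 'opening': 0.08562328041005036}
```

View pics/top0.png

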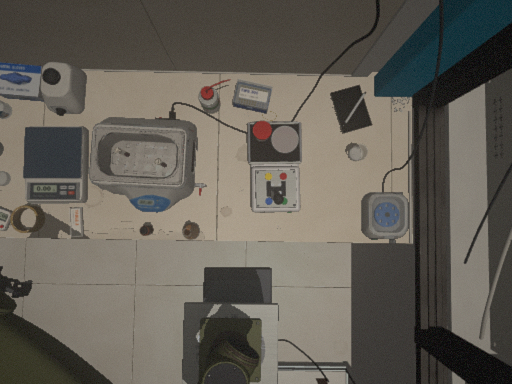

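View pics/side0.png

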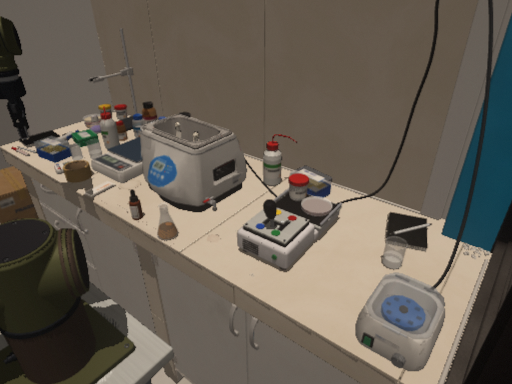

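View pics/wrist0.png

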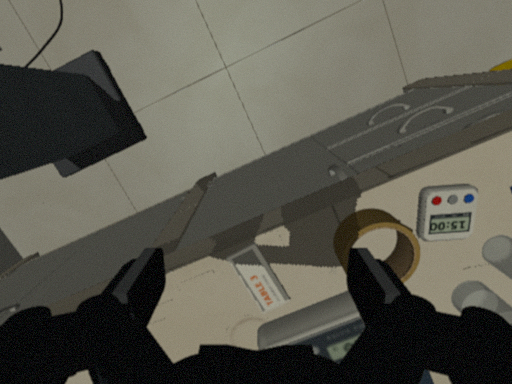

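```bash
cat > h.py <<'E'
import numpy as np,cv2
from rig import readout,capture,camera_model
from scipy.spatial.transform import Rotation as Ro
def ray(n,uv,m=None,st=None):
    m=camera_model(n)
    d=np.array([(uv[0]-m['cx'])/m['fx'],(uv[1]-m['cy'])/m['fy'],1])
    if n=='wrist':
        M=np.array(m['mount']);Rt=Ro.from_rotvec(st['tool_rot']).as_matrix()
        return st['position']+Rt@M[:3,3],Rt@M[:3,:3]@d
    R=np.array(m['R']);t=np.array(m['t']);return -R.T@t,R.T@d
def plane(n,uv,z,st=None):
    o,d=ray(n,uv,st=st);return o+d*(z-o[2])/d[2]
def two(a,b):
    (o1,d1),(o2,d2)=a,b
    A=np.stack([d1,-d2],1);s=np.linalg.lstsq(A,o2-o1,rcond=None)[0]
    p,q=o1+d1*s[0],o2+d2*s[1];return (p+q)/2,np.linalg.norm(p-q)
def proj(n,X):
    m=camera_model(n);c=np.array(m['R'])@X+np.array(m['t']);return np.array([m['fx']*c[0]/c[2]+m['cx'],m['fy']*c[1]/c[2]+m['cy']])
def discs(im,box):
    x0,y0,x1,y1=box;hsv=cv2.cvtColor(im,cv2.COLOR_RGB2HSV)[y0:y1,x0:x1];o={}
    for c,(a,b) in dict(yellow=(20,35),green=(45,85),blue=(95,128)).items():
        o[c]=cv2.inRange(hsv,(a,110,60),(b,255,255))
    o['red']=cv2.inRange(hsv,(0,120,60),(8,255,255))|cv2.inRange(hsv,(172,120,60),(180,255,255))
    r={}
    for c,mk in o.items():
        n,l,s,ce=cv2.connectedComponentsWithStats(mk)
        r[c]=[(np.round(ce[i]+[x0,y0],2).tolist(),int(s[i,4])) for i in range(1,n) if s[i,4]>4]
    return r
E
python3 - <<'E'
from h import *
t=np.load('pics/top0.npy');s=np.load('pics/side0.npy')
bt=(245,165,305,215);bs=(235,190,320,265)
for n,im,b in(('top',t,bt),('side',s,bs)):
    r=discs(im,b)
    for c in r:
        for uv,a in r[c]: print(n,c,uv,a,np.round(plane(n,uv,.0865),4))
a=cv2.resize(t[155:220,235:315],None,fx=8,fy=8,interpolation=cv2.INTER_CUBIC);cv2.imwrite('pics/ct.png',a[:,:,::-1])
a=cv2.resize(s[180:270,225:325],None,fx=6,fy=6,interpolation=cv2.INTER_CUBIC);cv2.imwrite('pics/cs.png',a[:,:,::-1])
E
```

```text
top yellow [267.92, 176.05] 38 [ 0.5745 -0.1145  0.0865]
top blue [268.41, 200.74] 27 [ 0.4949 -0.1172  0.0865]
top red [282.91, 175.79] 34 [ 0.5762 -0.1629  0.0865]
side yellow [277.76, 211.6] 25 [ 0.5745 -0.1197  0.0865]
side green [275.38, 232.45] 29 [ 0.4943 -0.1687  0.0865]
side green [274.2, 256.2] 5 [ 0.4191 -0.2186  0.0865]
side blue [313.14, 193.03] 36 [ 0.718  -0.1467  0.0865]
side blue [260.0, 225.87] 31 [ 0.4928 -0.121   0.0865]
side red [291.63, 217.63] 30 [ 0.5735 -0.1656  0.0865]
```

View pics/ct.png

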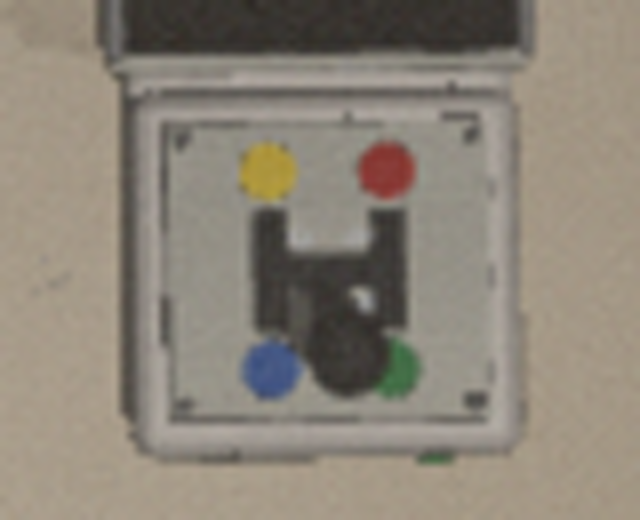

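View pics/cs.png

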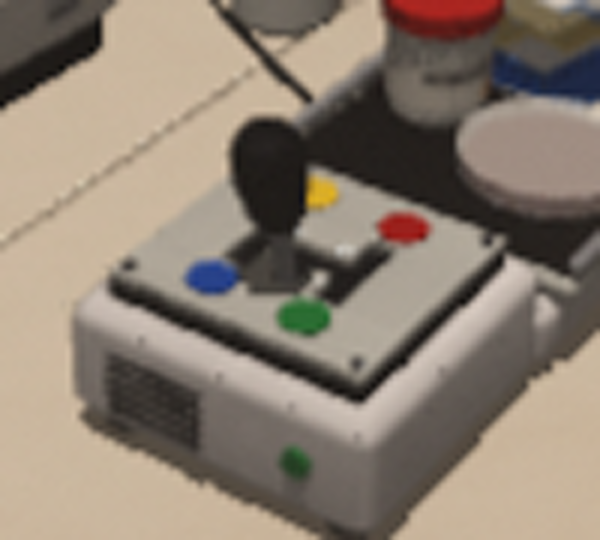

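Emit:
drive_tool([
  {"x": 0,"y": 0,"z": -3,"spin": -8,"jaw": -1},
  {"x": 0,"y": 0,"z": -4,"spin": -8,"jaw": -1},
  {"x": 0,"y": 0,"z": -4,"spin": -8,"jaw": -1},
])

```text
time: 0.52
position: [0.2678, 0.5892, 0.3353]
tool_rot: [0.008, -3.134, 0.021]
contact_force: [0.1, 0.7, -0.5]
opening: 0.0323
```

```bash
cat >> h.py <<'E'
def show(tgt=None):
    s=readout.read_state();R=Ro.from_rotvec(s['tool_rot']).as_matrix()
    print('t',round(s['time'],2),'p',np.round(s['position'],4),'F',np.round(s['contact_force'],1),'op',round(s['opening'],4),'\nx',np.round(R[:,0],3),'y',np.round(R[:,1],3),'z',np.round(R[:,2],3))
    if tgt is not None: print('cm tool',np.round(100*R.T@(np.array(tgt)-s['position']),2))
    return s
E
python3 -c "
from h import *
show([.38,-.14,.33])"
```

```text
t 0.53 p [0.2678 0.5892 0.3353] F [ 0.1  0.7 -0.5] op 0.0323 
x [-1.    -0.005  0.007] y [-0.005  1.    -0.013] z [-0.007 -0.013 -1.   ]
cm tool [-10.84 -72.97   1.41]
```

Emit:
drive_tool([
  {"x": -1,"y": -5,"z": 0,"spin": 0,"jaw": -1},
  {"x": -1,"y": -5.5,"z": 0,"spin": 0,"jaw": -1},
  {"x": -1,"y": -5.5,"z": 0,"spin": 0,"jaw": -1},
  {"x": -1,"y": -5.5,"z": 0,"spin": 0,"jaw": -1},
  {"x": -1,"y": -5.5,"z": 0,"spin": 0,"jaw": -1},
  {"x": -1,"y": -5.5,"z": 0,"spin": 0,"jaw": -1},
  {"x": -1,"y": -5.5,"z": 0,"spin": 0,"jaw": -1},
  {"x": -1,"y": -5.5,"z": 0,"spin": 0,"jaw": -1},
  {"x": -1,"y": -5.5,"z": 0,"spin": 0,"jaw": -1},
  {"x": -1,"y": -5.5,"z": 0,"spin": 0,"jaw": -1},
])

```text
time: 1.78
position: [0.3733, 0.033, 0.3418]
tool_rot: [0.025, -3.141, 0.014]
contact_force: [0.4, 0.5, 1.0]
opening: 0.0003
```

```bash
python3 -c "
from h import *
show([.40,-.14,.30])"
```

```text
t 1.77 p [0.3733 0.033  0.3418] F [0.4 0.5 1. ] op 0.0003 
x [-1.    -0.016  0.001] y [-0.016  1.    -0.009] z [-0.001 -0.009 -1.   ]
cm tool [ -2.4  -17.3    4.34]
```

Emit:
drive_tool([
  {"x": -0.6,"y": -5,"z": 0.8,"spin": 0,"jaw": -1},
  {"x": -0.6,"y": -5,"z": 0.8,"spin": 0,"jaw": -1},
  {"x": -0.6,"y": -5,"z": 0.8,"spin": 0,"jaw": -1},
  {"x": -0.6,"y": -2,"z": 0.8,"spin": 0,"jaw": -1},
  {"x": 0,"y": 0,"z": 0,"spin": 0,"jaw": -1},
])

```text
time: 2.4
position: [0.3986, -0.1457, 0.3095]
tool_rot: [0.012, -3.141, 0.013]
contact_force: [0.5, 0.4, 0.4]
opening: 0.0001
```

```bash
python3 - <<'E'
from h import *
s=show();im=capture('wrist');np.save('pics/w1.npy',im);cv2.imwrite('pics/w1.png',im[:,:,::-1])
r=discs(im,(0,0,512,384))
for c in r:
    for uv,a in r[c]:
        if a>60: print(c,uv,a,np.round(plane('wrist',uv,.0865,s),4))
E
```

```text
t 2.4 p [ 0.3986 -0.1457  0.3095] F [0.5 0.4 0.4] op 0.0001 
x [-1.    -0.008  0.001] y [-0.008  1.    -0.008] z [-0.001 -0.008 -1.   ]
green [237.25, 235.9] 114 [ 0.4959 -0.1701  0.0865]
blue [4.6, 207.12] 297 [ 0.4597 -0.4608  0.0865]
red [440.62, 249.53] 106 [0.5123 0.0925 0.0865]
```

View pics/w1.png

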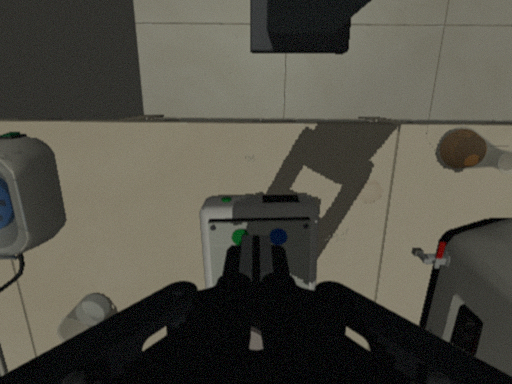

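Emit:
drive_tool([
  {"x": -1.5,"y": 0.1,"z": 5,"spin": 0,"jaw": -1},
  {"x": -1.5,"y": 0.1,"z": 5,"spin": 0,"jaw": -1},
  {"x": -1.5,"y": 0,"z": 4,"spin": 0,"jaw": -1},
  {"x": -0.6,"y": 0,"z": 2.5,"spin": 0,"jaw": -1},
  {"x": 0,"y": 0,"z": 0,"spin": 0,"jaw": -1},
])

```text
time: 3.08
position: [0.4533, -0.1391, 0.1456]
tool_rot: [-0.025, 3.133, -0.017]
contact_force: [0.1, 0.5, 1.0]
opening: -0.0001
```

```bash
python3 - <<'E'
from h import *
s=show([.46,-.1435,.137])
for n,(x0,y0,x1,y1) in(('side',(215,165,335,255)),('top',(230,150,320,220))):
    im=capture(n);np.save(f'pics/{n}2.npy',im);cv2.imwrite(f'pics/{n}2.png',cv2.resize(im[y0:y1,x0:x1],None,fx=6,fy=6,interpolation=cv2.INTER_CUBIC)[:,:,::-1])
E
```

```text
t 3.08 p [ 0.4533 -0.1391  0.1456] F [0.1 0.5 1. ] op -0.0001 
x [-1.    -0.016 -0.008] y [-0.016  1.    -0.011] z [ 0.008 -0.011 -1.   ]
cm tool [-0.65 -0.44  0.87]
```

View pics/side2.png

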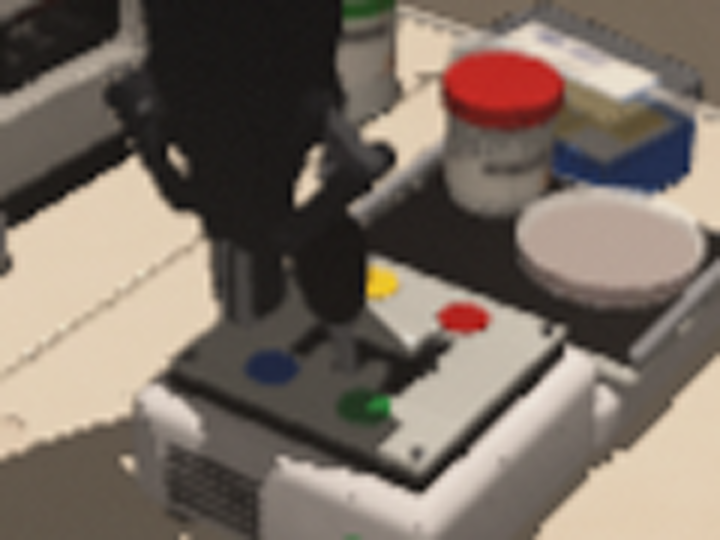

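View pics/top2.png

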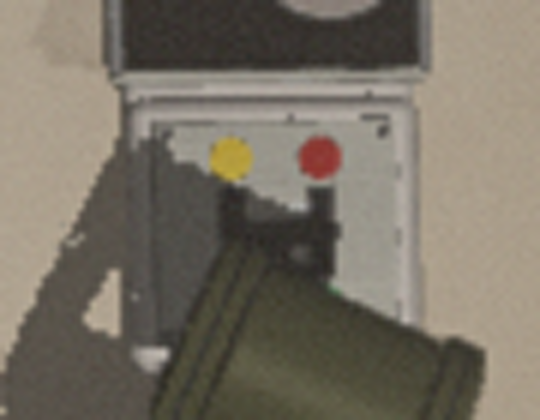

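Emit:
drive_tool([
  {"x": -0.4,"y": -0.4,"z": 0.7,"spin": 0,"jaw": -1},
  {"x": -0.5,"y": 0,"z": 0,"spin": 0,"jaw": -1},
  {"x": -0.4,"y": 0,"z": 0,"spin": 0,"jaw": -1},
  {"x": -0.4,"y": 0,"z": 0,"spin": 0,"jaw": -1},
  {"x": 0,"y": 0,"z": 0,"spin": 0,"jaw": -1},
])

```text
time: 3.8
position: [0.4746, -0.1451, 0.1464]
tool_rot: [-0.024, 3.123, -0.026]
contact_force: [-3.0, 1.2, 1.3]
opening: 0.0002
```

```bash
python3 - <<'E'
from h import *
s=show([.5075,-.143,.139])
E
```

```text
t 3.8 p [ 0.4746 -0.1451  0.1464] F [-3.   1.2  1.3] op 0.0002 
x [-1.    -0.016 -0.018] y [-0.015  1.    -0.017] z [ 0.019 -0.016 -1.   ]
cm tool [-3.28  0.17  0.8 ]
```

Emit:
drive_tool([
  {"x": -0.5,"y": 0.05,"z": 0.3,"spin": 0,"jaw": -1},
  {"x": -0.5,"y": 0.05,"z": 0.3,"spin": 0,"jaw": -1},
  {"x": -0.5,"y": 0.05,"z": 0.2,"spin": 0,"jaw": -1},
  {"x": -0.5,"y": 0,"z": 0.1,"spin": 0,"jaw": -1},
  {"x": 0,"y": 0,"z": 0,"spin": 0,"jaw": -1},
])

```text
time: 4.42
position: [0.4957, -0.1434, 0.1368]
tool_rot: [-0.024, 3.124, -0.026]
contact_force: [-2.6, -0.6, 2.2]
opening: 0.0001
```

```bash
python3 - <<'E'
from h import *
s=show([.5075,-.143,.139])
E
```

```text
t 4.42 p [ 0.4957 -0.1434  0.1368] F [-2.6 -0.6  2.2] op 0.0001 
x [-1.    -0.016 -0.017] y [-0.015  1.    -0.016] z [ 0.017 -0.016 -1.   ]
cm tool [-1.19  0.02 -0.2 ]
```

Emit:
drive_tool([
  {"x": -0.5,"y": 0,"z": 0,"spin": 0,"jaw": -1},
  {"x": -0.4,"y": 0,"z": 0,"spin": 0,"jaw": -1},
  {"x": -0.3,"y": 0,"z": 0,"spin": 0,"jaw": -1},
  {"x": 0,"y": 0,"z": 0,"spin": 0,"jaw": -1},
])

```text
time: 4.92
position: [0.5087, -0.1432, 0.1373]
tool_rot: [-0.024, 3.124, -0.026]
contact_force: [-2.2, -0.3, 1.8]
opening: -0.0001
```

```bash
python3 - <<'E'
from h import *
s=show([.5075,-.143,.139])
for n,(x0,y0,x1,y1) in(('side',(215,165,335,255)),('top',(230,150,320,220))):
    im=capture(n);np.save(f'pics/{n}3.npy',im);cv2.imwrite(f'pics/{n}3.png',cv2.resize(im[y0:y1,x0:x1],None,fx=6,fy=6,interpolation=cv2.INTER_CUBIC)[:,:,::-1])
E
```

```text
t 4.92 p [ 0.5087 -0.1432  0.1373] F [-2.2 -0.3  1.8] op -0.0001 
x [-1.    -0.016 -0.017] y [-0.015  1.    -0.016] z [ 0.018 -0.016 -1.   ]
cm tool [ 0.12  0.02 -0.17]
```

View pics/side3.png

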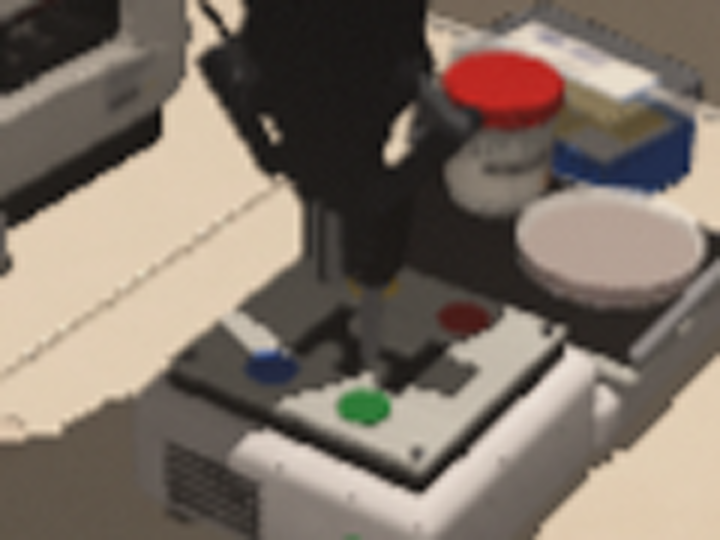

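```bash
cat >> h.py <<'E'
C=np.array([.5345,-.1425]);YAW=.02
def sh(p):
    c,s=np.cos(YAW),np.sin(YAW);d=np.array(p[:2])-C;return np.round([1e3*(c*d[0]+s*d[1]),1e3*(-s*d[0]+c*d[1])],1)
E
python3 - <<'E'
from h import *
im=np.load('pics/side3.npy')
print(discs(im,(235,190,320,265)))
r=discs(im,(235,190,320,265))
for c in r:
    for uv,a in r[c]: print(c,uv,a,sh(plane('side',uv,.0865)))
for uv in [(277,225.8),(277,224)]: print(sh(plane('side',uv,.085)))
a=cv2.resize(im[195:245,245:310],None,fx=12,fy=12,interpolation=cv2.INTER_CUBIC);a=np.clip(a.astype(float)*1.6,0,255).astype(np.uint8)
cv2.imwrite('pics/s3z.png',a[:,:,::-1])
E
```

```text
{'yellow': [], 'green': [([275.4, 232.53], 30), ([274.11, 256.67], 9)], 'blue': [([313.57, 192.84], 44), ([259.91, 225.57], 23)], 'red': [([291.63, 217.63], 30)]}
green [275.4, 232.53] 30 [-41.  -25.6]
green [274.11, 256.67] 9 [-118.4  -74.5]
blue [313.57, 192.84] 44 [185.1  -8.4]
blue [259.91, 225.57] 23 [-40.3  23.3]
red [291.63, 217.63] 30 [ 38.6 -23.8]
[-13.2 -11.8]
[-6.7 -7.4]
```

View pics/s3z.png

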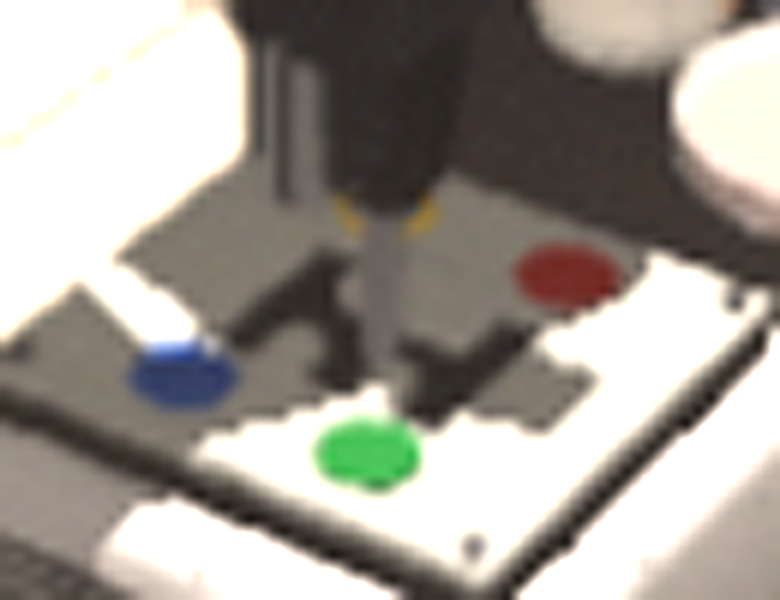

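View pics/top3.png

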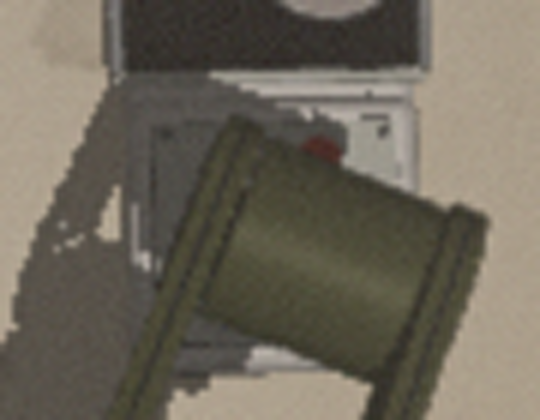

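```bash
python3 - <<'E'
from h import *
c,s=np.cos(YAW),np.sin(YAW)
def W(f,q,l):
    # fore f, side q
    d=np.array([np.sin(f)*np.cos(q),np.sin(q),np.cos(f)*np.cos(q)])*l
    return np.array([C[0]+c*d[0]-s*d[1],C[1]+s*d[0]+c*d[1],.0125+d[2]])
for f in(-.2,-.1,-.05,0,.05): print(f,[np.round(proj('side',W(f,0,l)),1).tolist() for l in(.07,.08,.1)], [np.round((proj('side',W(f,0,l))-[245,195])*12).tolist() for l in(.073,.09,.1)])
E
```

```text
-0.2 [[273.1, 225.5], [272.7, 222.9], [272.0, 217.4]] [[336.0, 357.0], [328.0, 302.0], [324.0, 268.0]]
-0.1 [[274.6, 224.0], [274.4, 221.0], [274.2, 215.1]] [[354.0, 337.0], [352.0, 277.0], [350.0, 241.0]]
-0.05 [[275.3, 223.2], [275.3, 220.2], [275.2, 214.1]] [[364.0, 328.0], [363.0, 266.0], [363.0, 229.0]]
0 [[276.1, 222.6], [276.2, 219.5], [276.3, 213.2]] [[373.0, 320.0], [375.0, 256.0], [376.0, 218.0]]
0.05 [[276.8, 222.0], [277.0, 218.8], [277.4, 212.4]] [[382.0, 312.0], [386.0, 247.0], [389.0, 208.0]]
```

Emit:
drive_tool([
  {"x": 1.5,"y": 0,"z": 0,"spin": 0,"jaw": -1},
  {"x": 2,"y": -0.5,"z": -0.5,"spin": 0,"jaw": -1},
  {"x": 0,"y": -2.5,"z": -0.5,"spin": 0,"jaw": -1},
  {"x": 0,"y": -2.5,"z": 0,"spin": 0,"jaw": -1},
  {"x": 0,"y": 0,"z": 0,"spin": 0,"jaw": -1},
])

```text
time: 5.65
position: [0.4706, -0.1989, 0.1471]
tool_rot: [-0.025, 3.121, -0.025]
contact_force: [-0.2, -0.2, -0.3]
opening: -0.0
```

```bash
python3 - <<'E'
from h import *
s=show([.534,-.190,.147])
E
```

```text
t 5.65 p [ 0.4706 -0.1989  0.1471] F [-0.2 -0.2 -0.3] op -0.0 
x [-1.    -0.016 -0.02 ] y [-0.016  1.    -0.016] z [ 0.02  -0.016 -1.   ]
cm tool [-6.35  0.79  0.12]
```

Emit:
drive_tool([
  {"x": -3,"y": 0,"z": 0.05,"spin": 0,"jaw": -1},
  {"x": -3,"y": 0,"z": 0.05,"spin": 0,"jaw": -1},
  {"x": -0.4,"y": 0,"z": 0,"spin": 0,"jaw": -1},
  {"x": 0,"y": 0,"z": 0,"spin": 0,"jaw": -1},
])

```text
time: 6.15
position: [0.5335, -0.1954, 0.1465]
tool_rot: [-0.024, 3.122, -0.023]
contact_force: [0.0, -0.0, -0.7]
opening: 0.0001
```

```bash
python3 - <<'E'
from h import *
s=show([.534,-.1745,.148])
for n,(x0,y0,x1,y1) in(('side',(245,170,335,240)),('top',(230,150,320,220))):
    im=capture(n);np.save(f'pics/{n}4.npy',im);cv2.imwrite(f'pics/{n}4.png',np.clip(1.5*cv2.resize(im[y0:y1,x0:x1],None,fx=8,fy=8,interpolation=cv2.INTER_CUBIC)[:,:,::-1],0,255))
E
```

```text
t 6.15 p [ 0.5335 -0.1954  0.1465] F [ 0.  -0.  -0.7] op 0.0001 
x [-1.    -0.016 -0.019] y [-0.015  1.    -0.015] z [ 0.019 -0.014 -1.   ]
cm tool [-0.09  2.08 -0.18][ WARN:0@1.626] global loadsave.cpp:1063 imwrite_ Unsupported depth image for selected encoder is fallbacked to CV_8U.
```

View pics/side4.png

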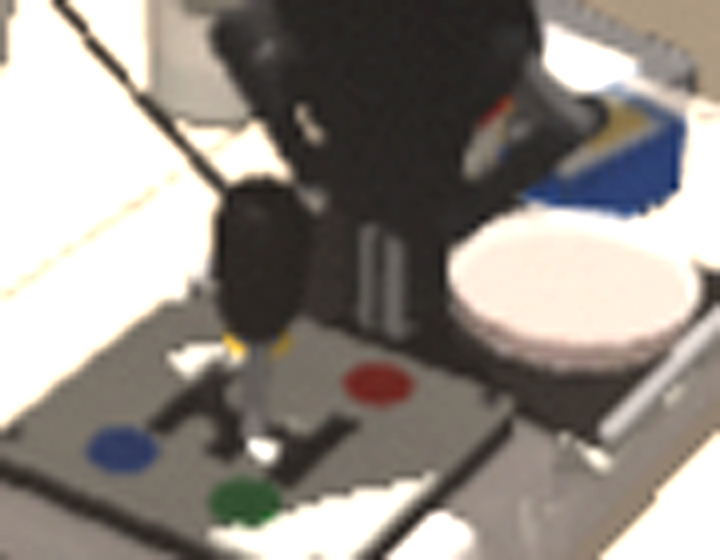

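Emit:
drive_tool([
  {"x": 0,"y": 1.2,"z": 0,"spin": 0,"jaw": -1},
  {"x": 0,"y": 0.6,"z": 0,"spin": 0,"jaw": -1},
  {"x": 0,"y": 0.5,"z": 0,"spin": 0,"jaw": -1},
  {"x": 0,"y": 0.5,"z": 0,"spin": 0,"jaw": -1},
  {"x": 0,"y": 0,"z": 0,"spin": 0,"jaw": -1},
])

```text
time: 6.88
position: [0.5316, -0.1662, 0.147]
tool_rot: [-0.023, 3.121, -0.026]
contact_force: [-1.1, -0.8, -0.0]
opening: 0.0002
```

```bash
python3 - <<'E'
from h import *
s=show([.534,-.126,.146])
for n,(x0,y0,x1,y1) in(('side',(245,170,335,240)),):
    im=capture(n);np.save(f'pics/{n}5.npy',im);cv2.imwrite(f'pics/{n}5.png',np.clip(1.5*cv2.resize(im[y0:y1,x0:x1],None,fx=8,fy=8,interpolation=cv2.INTER_CUBIC)[:,:,::-1],0,255).astype(np.uint8))
E
```

```text
t 6.88 p [ 0.5316 -0.1662  0.147 ] F [-1.1 -0.8 -0. ] op 0.0002 
x [-1.    -0.015 -0.02 ] y [-0.015  1.    -0.017] z [ 0.02  -0.017 -1.   ]
cm tool [-0.3   4.02  0.04]
```

View pics/side5.png

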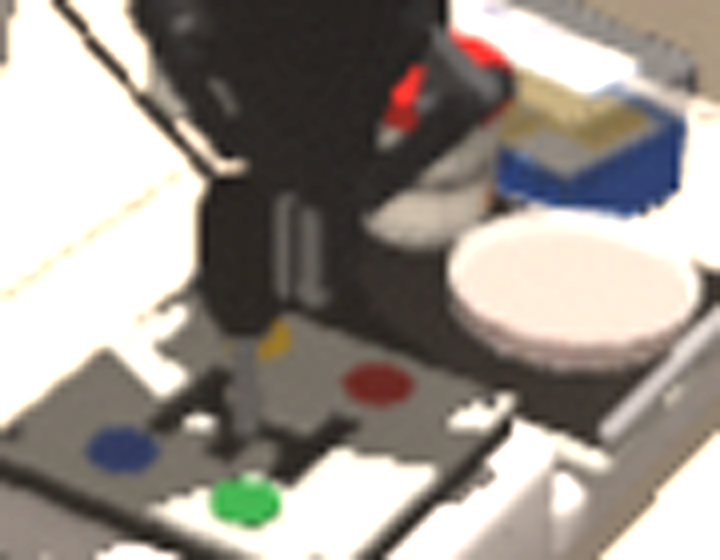

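Emit:
drive_tool([
  {"x": -0.1,"y": 0.5,"z": 0,"spin": 0,"jaw": -1},
  {"x": -0.1,"y": 0.5,"z": 0,"spin": 0,"jaw": -1},
  {"x": -0.05,"y": 0.5,"z": 0,"spin": 0,"jaw": -1},
  {"x": 0,"y": 0.5,"z": 0.1,"spin": 0,"jaw": -1},
  {"x": 0,"y": 0.5,"z": 0.1,"spin": 0,"jaw": -1},
  {"x": 0,"y": 0,"z": 0,"spin": 0,"jaw": -1},
])

```text
time: 7.68
position: [0.5339, -0.14, 0.1446]
tool_rot: [-0.022, 3.122, -0.027]
contact_force: [-0.4, -0.9, 1.7]
opening: -0.0001
```

```bash
python3 - <<'E'
from h import *
s=show([.533,-.126,.144])
for n,(x0,y0,x1,y1) in(('side',(235,170,325,240)),):
    im=capture(n);np.save(f'pics/{n}6.npy',im);cv2.imwrite(f'pics/{n}6.png',np.clip(1.5*cv2.resize(im[y0:y1,x0:x1],None,fx=8,fy=8,interpolation=cv2.INTER_CUBIC)[:,:,::-1],0,255).astype(np.uint8))
E
```

```text
t 7.67 p [ 0.5339 -0.14    0.1446] F [-0.4 -0.9  1.7] op -0.0001 
x [-1.    -0.014 -0.02 ] y [-0.014  1.    -0.017] z [ 0.02  -0.017 -1.   ]
cm tool [0.07 1.4  0.03]
```

View pics/side6.png

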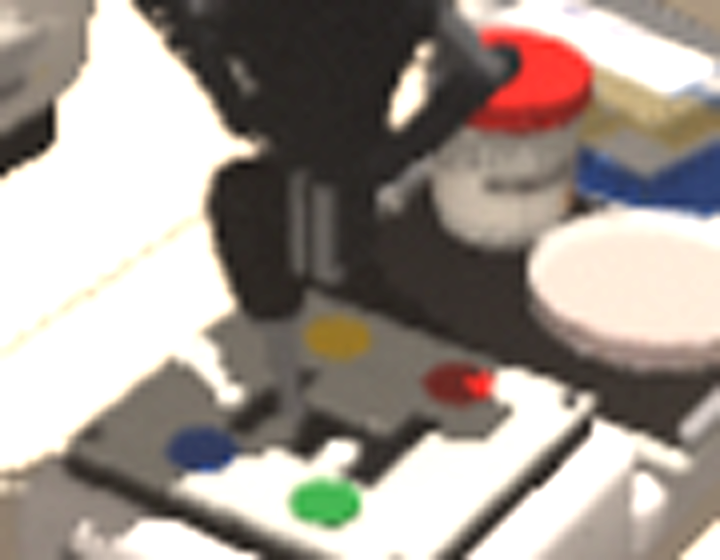

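Emit:
drive_tool([
  {"x": 0.05,"y": 0.4,"z": 0,"spin": 0,"jaw": -1},
  {"x": 0,"y": 0.4,"z": 0,"spin": 0,"jaw": -1},
  {"x": 0,"y": 0.3,"z": 0,"spin": 0,"jaw": -1},
])

```text
time: 8.1
position: [0.533, -0.1287, 0.1436]
tool_rot: [-0.021, 3.122, -0.027]
contact_force: [0.7, -1.6, -0.2]
opening: 0.0001
```

Emit:
drive_tool([
  {"x": 0,"y": 0.3,"z": 0,"spin": 0,"jaw": -1},
])

```text
time: 8.22
position: [0.5329, -0.1254, 0.1433]
tool_rot: [-0.021, 3.122, -0.026]
contact_force: [0.9, -1.4, 0.2]
opening: 0.0003
```

Emit:
drive_tool([
  {"x": 0,"y": 0.3,"z": 0,"spin": 0,"jaw": -1},
])

```text
time: 8.35
position: [0.5328, -0.1222, 0.1432]
tool_rot: [-0.021, 3.122, -0.026]
contact_force: [0.3, -1.7, -0.1]
opening: 0.0003
```

```bash
python3 - <<'E'
from h import *
s=show([.533,-.126,.144])
for n,(x0,y0,x1,y1) in(('side',(235,170,325,240)),):
    im=capture(n);np.save(f'pics/{n}7.npy',im);cv2.imwrite(f'pics/{n}7.png',np.clip(1.5*cv2.resize(im[y0:y1,x0:x1],None,fx=8,fy=8,interpolation=cv2.INTER_CUBIC)[:,:,::-1],0,255).astype(np.uint8))
E
```

```text
t 8.35 p [ 0.5328 -0.1222  0.1432] F [ 0.3 -1.7 -0.1] op 0.0003 
x [-1.    -0.014 -0.019] y [-0.013  1.    -0.017] z [ 0.019 -0.017 -1.   ]
cm tool [-0.02 -0.38 -0.07]
```

View pics/side7.png

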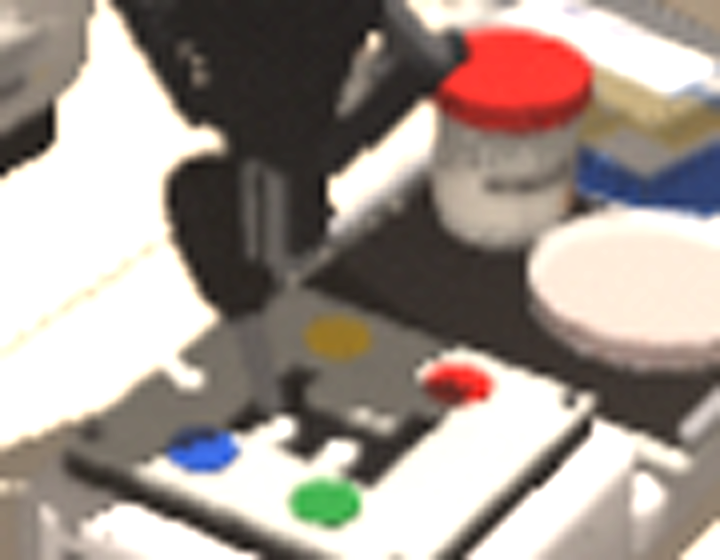

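```bash
cat >> h.py <<'E'
c_,s_=np.cos(YAW),np.sin(YAW)
def W(f,q,l):
    d=np.array([np.sin(f)*np.cos(q),np.sin(q),np.cos(f)*np.cos(q)])*l
    return np.array([C[0]+c_*d[0]-s_*d[1],C[1]+s_*d[0]+c_*d[1],.0125+d[2]])
E
python3 - <<'E'
from h import *
for f in(-.05,0,.05):
  for q in(.28,.32,.36): print(f,q,[np.round((proj('side',W(f,q,l))+.5-[235,170])*8).tolist() for l in(.073,.095,.142,.164)])
E
```

```text
-0.05 0.28 [[276.0, 408.0], [260.0, 351.0], [225.0, 226.0], [207.0, 165.0]]
-0.05 0.32 [[270.0, 408.0], [251.0, 350.0], [211.0, 225.0], [192.0, 165.0]]
-0.05 0.36 [[263.0, 407.0], [242.0, 350.0], [198.0, 224.0], [177.0, 164.0]]
0 0.28 [[282.0, 403.0], [268.0, 345.0], [237.0, 216.0], [222.0, 155.0]]
0 0.32 [[275.0, 402.0], [259.0, 344.0], [223.0, 216.0], [206.0, 154.0]]
0 0.36 [[269.0, 402.0], [250.0, 343.0], [210.0, 215.0], [191.0, 154.0]]
0.05 0.28 [[288.0, 399.0], [276.0, 339.0], [249.0, 208.0], [236.0, 145.0]]
0.05 0.32 [[281.0, 398.0], [267.0, 338.0], [235.0, 207.0], [220.0, 145.0]]
0.05 0.36 [[275.0, 397.0], [258.0, 338.0], [222.0, 207.0], [205.0, 145.0]]
```

Emit:
drive_tool([
  {"x": 0,"y": -1.5,"z": 0,"spin": 0,"jaw": -1},
  {"x": 0,"y": -1.5,"z": 0,"spin": 0,"jaw": -1},
  {"x": -2,"y": 0,"z": 0.2,"spin": 0,"jaw": -1},
  {"x": -2.3,"y": 0,"z": 0.2,"spin": 0,"jaw": -1},
  {"x": 0,"y": 0,"z": 0,"spin": 0,"jaw": -1},
])

```text
time: 9.02
position: [0.5772, -0.1558, 0.1409]
tool_rot: [-0.017, 3.122, -0.024]
contact_force: [-0.3, 0.2, -0.0]
opening: -0.0
```

```bash
python3 - <<'E'
from h import *
s=show([.577,-.095,.135])
for n,(x0,y0,x1,y1) in(('side',(235,170,325,240)),('top',(230,120,320,220))):
    im=capture(n);np.save(f'pics/{n}8.npy',im);cv2.imwrite(f'pics/{n}8.png',np.clip(1.5*cv2.resize(im[y0:y1,x0:x1],None,fx=8,fy=8 if n=='side' else 6,interpolation=cv2.INTER_CUBIC)[:,:,::-1],0,255).astype(np.uint8))
E
```

```text
t 9.03 p [ 0.5772 -0.1558  0.1409] F [-0.3  0.2 -0. ] op -0.0 
x [-1.    -0.011 -0.019] y [-0.011  1.    -0.015] z [ 0.02  -0.015 -1.   ]
cm tool [-0.03  6.08  0.5 ]
```

View pics/side8.png

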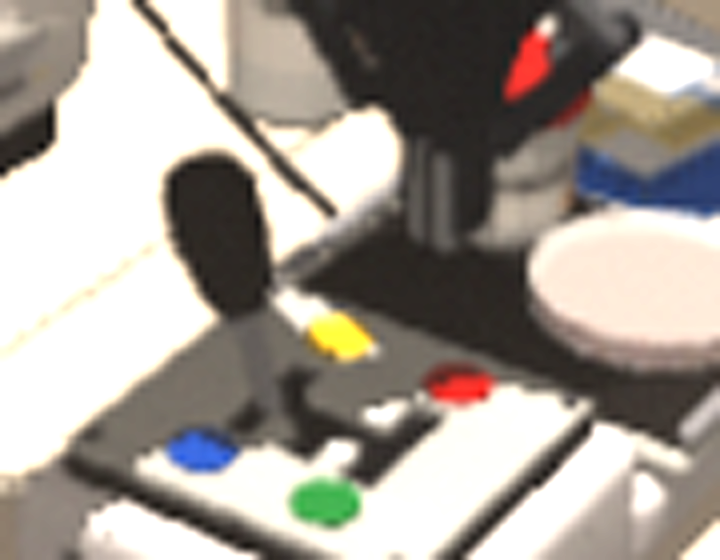

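Emit:
drive_tool([
  {"x": -0.4,"y": 2,"z": 0.2,"spin": 0,"jaw": -1},
  {"x": 0,"y": 2,"z": 0.1,"spin": 0,"jaw": -1},
  {"x": 0,"y": 1.8,"z": 0.1,"spin": 0,"jaw": -1},
  {"x": 0,"y": 0,"z": 0,"spin": 0,"jaw": -1},
])

```text
time: 9.62
position: [0.5779, -0.0925, 0.1354]
tool_rot: [-0.018, 3.124, -0.022]
contact_force: [-0.1, -0.4, 0.3]
opening: 0.0003
```

```bash
python3 - <<'E'
from h import *
s=show([.562,-.093,.135])
for n,(x0,y0,x1,y1) in(('side',(235,170,325,240)),):
    im=capture(n);np.save(f'pics/{n}9.npy',im);cv2.imwrite(f'pics/{n}9.png',np.clip(1.5*cv2.resize(im[y0:y1,x0:x1],None,fx=8,fy=8 if n=='side' else 6,interpolation=cv2.INTER_CUBIC)[:,:,::-1],0,255).astype(np.uint8))
E
```

```text
t 9.62 p [ 0.5779 -0.0925  0.1354] F [-0.1 -0.4  0.3] op 0.0003 
x [-1.    -0.012 -0.018] y [-0.011  1.    -0.014] z [ 0.018 -0.014 -1.   ]
cm tool [ 1.59 -0.03  0.02]
```

View pics/side9.png

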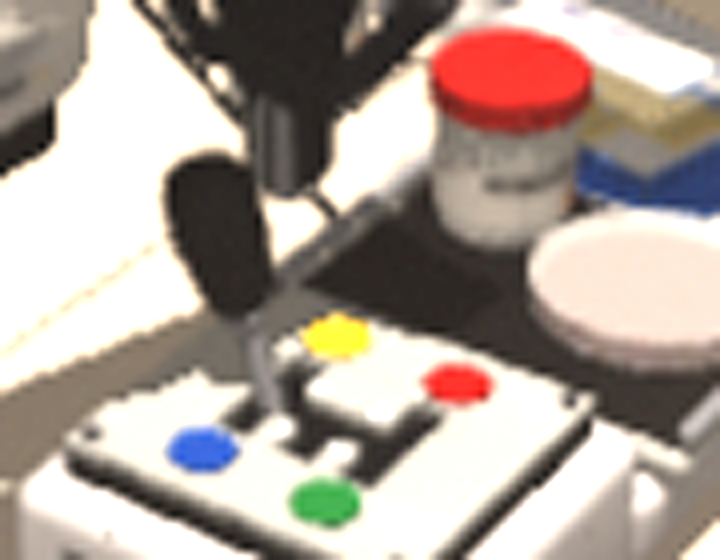

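Emit:
drive_tool([
  {"x": 0.8,"y": 0,"z": 0,"spin": 0,"jaw": -1},
  {"x": 0.5,"y": -0.05,"z": 0,"spin": 0,"jaw": -1},
  {"x": 0.5,"y": -0.05,"z": 0,"spin": 0,"jaw": -1},
  {"x": 0.5,"y": 0,"z": 0,"spin": 0,"jaw": -1},
  {"x": 0.5,"y": 0,"z": 0,"spin": 0,"jaw": -1},
])

```text
time: 10.3
position: [0.5497, -0.0955, 0.1363]
tool_rot: [-0.014, 3.119, -0.022]
contact_force: [2.2, 1.3, 0.4]
opening: 0.0004
```

```bash
python3 - <<'E'
from h import *
s=show([.53,-.095,.135])
for n,(x0,y0,x1,y1) in(('side',(235,170,325,240)),):
    im=capture(n);np.save(f'pics/{n}10.npy',im);cv2.imwrite(f'pics/{n}10.png',np.clip(1.5*cv2.resize(im[y0:y1,x0:x1],None,fx=8,fy=8 if n=='side' else 6,interpolation=cv2.INTER_CUBIC)[:,:,::-1],0,255).astype(np.uint8))
E
```

```text
t 10.3 p [ 0.5497 -0.0955  0.1363] F [2.2 1.3 0.4] op 0.0004 
x [-1.    -0.009 -0.022] y [-0.009  1.    -0.015] z [ 0.022 -0.014 -1.   ]
cm tool [1.97 0.07 0.09]
```

View pics/side10.png

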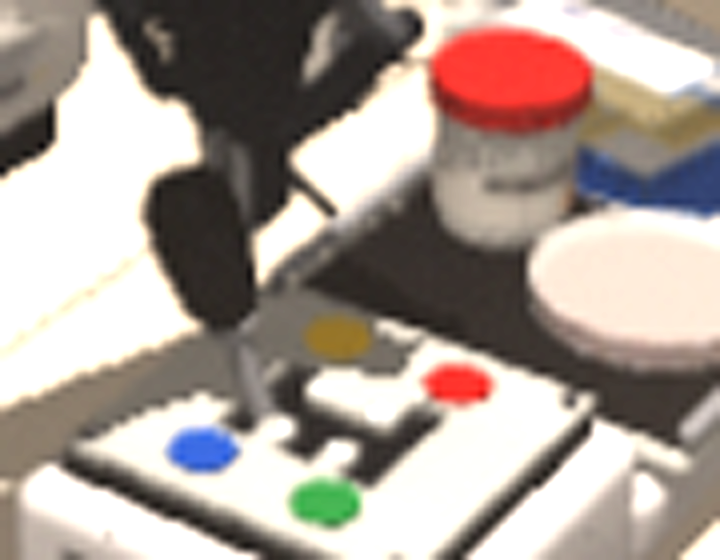

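Moving into the blue slot as wanted. On with it.

Emit:
drive_tool([
  {"x": 0.5,"y": 0,"z": 0,"spin": 0,"jaw": -1},
  {"x": 0.5,"y": 0,"z": 0,"spin": 0,"jaw": -1},
  {"x": 0.5,"y": 0,"z": 0,"spin": 0,"jaw": -1},
])

```text
time: 10.72
position: [0.5335, -0.0958, 0.1359]
tool_rot: [-0.015, 3.119, -0.023]
contact_force: [1.3, -0.3, -0.7]
opening: -0.0002
```

Emit:
drive_tool([
  {"x": 0.4,"y": 0,"z": 0,"spin": 0,"jaw": -1},
])

```text
time: 10.85
position: [0.5289, -0.0959, 0.1354]
tool_rot: [-0.015, 3.12, -0.024]
contact_force: [1.3, -0.0, -1.8]
opening: 0.0001
```

Emit:
drive_tool([
  {"x": 0.3,"y": 0,"z": 0,"spin": 0,"jaw": -1},
])

```text
time: 10.98
position: [0.5256, -0.0961, 0.1352]
tool_rot: [-0.015, 3.12, -0.024]
contact_force: [3.3, -1.0, -1.2]
opening: -0.0
```

Emit:
drive_tool([
  {"x": 0.3,"y": 0,"z": 0,"spin": 0,"jaw": -1},
])

```text
time: 11.1
position: [0.524, -0.0963, 0.1354]
tool_rot: [-0.014, 3.115, -0.025]
contact_force: [12.0, 1.0, -6.6]
opening: -0.0001
```

Emit:
drive_tool([
  {"x": 0.3,"y": 0,"z": 0,"spin": 0,"jaw": -1},
])

```text
time: 11.22
position: [0.5236, -0.0963, 0.1359]
tool_rot: [-0.014, 3.107, -0.025]
contact_force: [13.7, 0.7, -6.5]
opening: 0.0003
```

Emit:
drive_tool([
  {"x": 0.2,"y": 0,"z": 0,"spin": 0,"jaw": -1},
])

```text
time: 11.35
position: [0.5239, -0.0963, 0.1364]
tool_rot: [-0.013, 3.1, -0.025]
contact_force: [9.5, 0.5, -4.9]
opening: -0.0001
```

```bash
python3 - <<'E'
from h import *
s=show([.53,-.095,.135])
for n,(x0,y0,x1,y1) in(('side',(235,170,325,240)),):
    im=capture(n);np.save(f'pics/{n}11.npy',im);cv2.imwrite(f'pics/{n}11.png',np.clip(1.5*cv2.resize(im[y0:y1,x0:x1],None,fx=8,fy=8 if n=='side' else 6,interpolation=cv2.INTER_CUBIC)[:,:,::-1],0,255).astype(np.uint8))
E
```

```text
t 11.35 p [ 0.5239 -0.0963  0.1364] F [ 9.5  0.5 -4.9] op -0.0001 
x [-0.999 -0.009 -0.042] y [-0.008  1.    -0.016] z [ 0.042 -0.016 -0.999]
cm tool [-0.61  0.12  0.16]
```

View pics/side11.png

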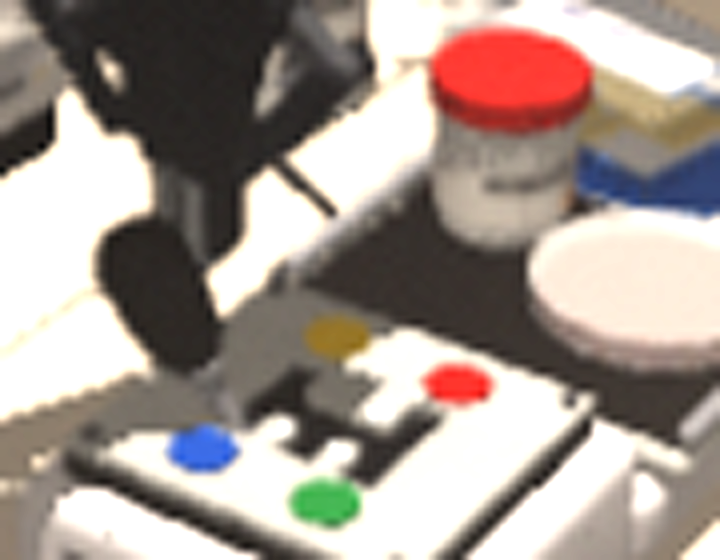

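Emit:
drive_tool([
  {"x": -1,"y": 0,"z": 0,"spin": 0,"jaw": -1},
  {"x": -2,"y": 0,"z": 0,"spin": 0,"jaw": -1},
  {"x": -1.5,"y": 0,"z": -1,"spin": 0,"jaw": -1},
  {"x": 0,"y": 0,"z": -4,"spin": 0,"jaw": -1},
  {"x": 0,"y": 0,"z": -5,"spin": 0,"jaw": -1},
  {"x": 0,"y": 0,"z": -5,"spin": 0,"jaw": -1},
  {"x": 0,"y": 5,"z": -2,"spin": 0,"jaw": -1},
  {"x": 2,"y": 5,"z": -1,"spin": 0,"jaw": -1},
  {"x": 2,"y": 5,"z": 0,"spin": 0,"jaw": -1},
  {"x": 0,"y": 0,"z": 0,"spin": 0,"jaw": -1},
])

```text
time: 12.65
position: [0.5185, 0.0601, 0.3185]
tool_rot: [-0.009, 3.119, -0.022]
contact_force: [-0.0, -0.2, -0.2]
opening: -0.0
```

```bash
python3 - <<'E'
from h import *
s=show()
for n,(x0,y0,x1,y1) in(('side',(235,170,325,240)),('top',(230,110,320,220))):
    im=capture(n);np.save(f'pics/{n}12.npy',im);cv2.imwrite(f'pics/{n}12.png',np.clip(1.5*cv2.resize(im[y0:y1,x0:x1],None,fx=8 if n=='side' else 5,fy=8 if n=='side' else 5,interpolation=cv2.INTER_CUBIC)[:,:,::-1],0,255).astype(np.uint8));cv2.imwrite(f'pics/{n}12f.png',im[:,:,::-1])
for f in(-.22,-.24,-.26,-.28):
  for q in(.32,.35): print(f,q,[np.round((proj('side',W(f,q,l))+.5-[235,170])*8).tolist() for l in(.073,.095,.142,.164)],np.round((proj('top',W(f,q,.164))+.5-[230,110])*5).tolist())
E
```

```text
t 12.65 p [0.5185 0.0601 0.3185] F [-0.  -0.2 -0.2] op -0.0 
x [-1.    -0.006 -0.023] y [-0.006  1.    -0.014] z [ 0.023 -0.014 -1.   ]
-0.22 0.32 [[249.0, 428.0], [224.0, 377.0], [169.0, 263.0], [143.0, 208.0]] [158.0, 444.0]
-0.22 0.35 [[244.0, 427.0], [218.0, 376.0], [160.0, 262.0], [132.0, 208.0]] [150.0, 443.0]
-0.24 0.32 [[247.0, 431.0], [221.0, 380.0], [164.0, 269.0], [137.0, 214.0]] [158.0, 449.0]
-0.24 0.35 [[242.0, 430.0], [215.0, 379.0], [155.0, 268.0], [126.0, 214.0]] [150.0, 448.0]
-0.26 0.32 [[244.0, 434.0], [218.0, 384.0], [160.0, 274.0], [131.0, 221.0]] [158.0, 454.0]
-0.26 0.35 [[240.0, 433.0], [212.0, 383.0], [150.0, 273.0], [120.0, 220.0]] [150.0, 453.0]
-0.28 0.32 [[242.0, 436.0], [215.0, 387.0], [155.0, 279.0], [126.0, 227.0]] [158.0, 459.0]
-0.28 0.35 [[237.0, 436.0], [209.0, 387.0], [145.0, 278.0], [115.0, 226.0]] [150.0, 458.0]
```

View pics/side12.png

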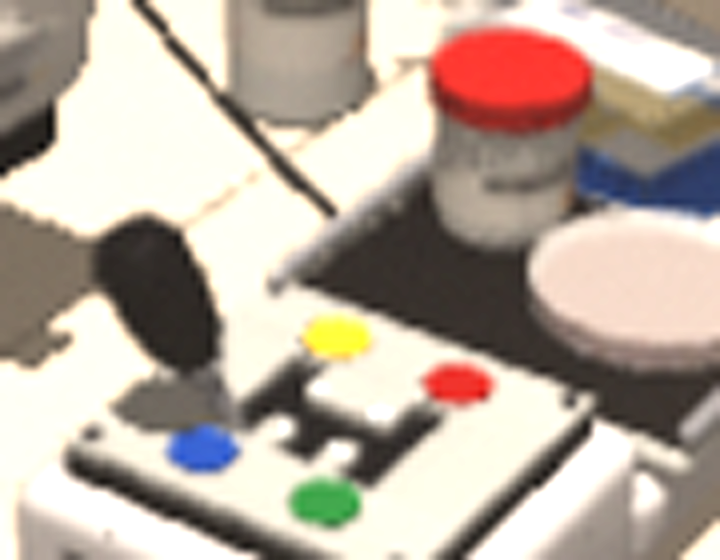

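View pics/top12.png

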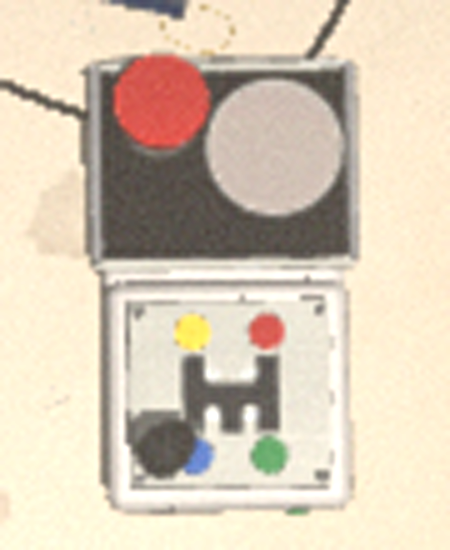

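View pics/side12f.png

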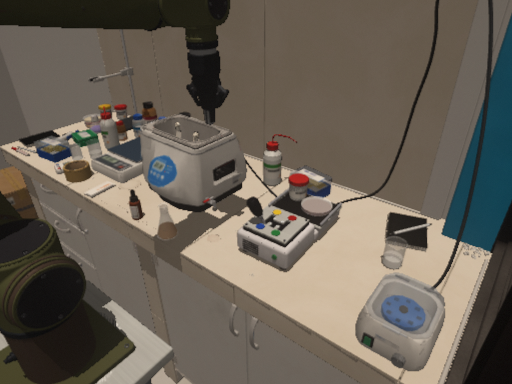

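```bash
python3 -c "
from rig import bot
print(bot.sign_off())"
```

```text
the job is handed in; nothing more can be done
None
```

The lever is fully home in the blue slot (near left), and I handed the job in at about 12.8 s on the robot's clock. I pushed the knob with the shut fingertips in three pushes: out of the parking notch, left along the cross channel, then back towards the robot. It never entered another coloured slot.

- **Forces:** Pushing took about 1 to 3 N. At the slot's end the position stopped advancing and the force peaked at about 15 N, counting all directions. That was a little over the advised 5 to 10 N but far below the 60 N limit.
- **Last pictures:** After the arm backed off, the stem stands at the blue end of the slot. The fore swing is about -0.26 rad and the side swing about +0.33 rad, judged by eye against projected lever positions, so these are rough. The cup, dish, flask, dropper and beaker look unmoved.
- **Robot:** It hangs clear at a height of 0.32 m, reading about 0 N.
- **Disagreement:** The top and side cameras differed by 2 to 5 mm on the positions of the discs. I used an average of the two for the gate's centre.

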